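# Flag the magnet that lacks its sleeve

## Task

One of the magnets on the assembly board has no sleeve fitted. Point it out for the station's inspection sensor: hold the fingertips a finger's breadth or two above its centre, pointing straight down, for two full seconds, touching no magnet and not dipping down over any other one; then confirm by pressing the wider of the two buttons on the control box fully down, not the narrow one, and letting it come back up. Leave the magnets, the spare sleeve and all the other things on the table where they are.

Things in the scene. Friction and masses are not known exactly. Their poses are not given: they have to be found in the camera images.
- magnet_bare: loose speaker magnet WITHOUT a sleeve, the one to point at: the black ferrite disc is 72 mm across and 18 mm high, standing upright on the board; origin at the centre of its underside, z up; only a low steel stub, 20 mm across and 4 mm high, stands on its middle
- bare_top (a point): top centre of that magnet's stub, 22 mm above the magnet's underside; z up. The sensor counts the robot as pointing at it while the tool point (TCP) is within 25 mm sideways of this point and 15 to 80 mm above it, with the fingers within 30 degrees of straight down; the fingertips stand ahead of the tool point, so about 45 mm above it is a safe height with the fingers shut
- magnet_1: loose speaker magnet with its sleeve fitted (four look alike): the black ferrite disc is 72 mm across and 18 mm high, standing upright on the board; origin at the centre of its underside, z up; an upright steel tube, 38 mm outside, 30 mm bore, stands on it up to 48 mm above its underside
- magnet_2: loose speaker magnet with its sleeve fitted (four look alike): the black ferrite disc is 72 mm across and 18 mm high, standing upright on the board; origin at the centre of its underside, z up; an upright steel tube, 38 mm outside, 30 mm bore, stands on it up to 48 mm above its underside
- magnet_3: loose speaker magnet with its sleeve fitted (four look alike): the black ferrite disc is 72 mm across and 18 mm high, standing upright on the board; origin at the centre of its underside, z up; an upright steel tube, 38 mm outside, 30 mm bore, stands on it up to 48 mm above its underside
- magnet_4: loose speaker magnet with its sleeve fitted (four look alike): the black ferrite disc is 72 mm across and 18 mm high, standing upright on the board; origin at the centre of its underside, z up; an upright steel tube, 38 mm outside, 30 mm bore, stands on it up to 48 mm above its underside
- magnet_1_top (a point): centre of the sleeve's top rim on magnet_1, 48 mm above the magnet's underside
- magnet_2_top (a point): centre of the sleeve's top rim on magnet_2, 48 mm above the magnet's underside
- magnet_3_top (a point): centre of the sleeve's top rim on magnet_3, 48 mm above the magnet's underside
- magnet_4_top (a point): centre of the sleeve's top rim on magnet_4, 48 mm above the magnet's underside
- board: fixed dark wooden board, 270 x 360 x 18 mm (x, y, z), origin at the centre of its underside; it has six places in two rows of three, 120 mm between rows (its x), 115 mm between neighbours (its y), which hold the five magnets and the spare sleeve in any order
- spare_sleeve: loose steel tube, 38 mm outside, 30 mm bore, 30 mm high, standing alone on the board; origin at the centre of its underside
- control_box: fixed grey box, 100 x 160 x 45 mm, origin at the centre of its underside; the two buttons stand on its top, 80 mm apart along its y, in either order
- wide_button_top (a point): centre of the top face of the wide push button, a grey cap 40 mm across; pressed straight down
- wide_button (a joint): travel of the wide button: 0 up, 0.006 m fully down; a spring needs 5 N to push it fully down and brings it back up
- narrow_button_top (a point): centre of the top face of the narrow push button, a grey cap 20 mm across; not to be pressed
- narrow_button (a joint): travel of the narrow button: 0 up, 0.006 m fully down
- basket: loose black metal loudspeaker frame, 160 mm across, 60 mm high, origin at the centre of its underside
- glue_bottle: loose white bottle, 56 mm across, 130 mm high, origin at the centre of its underside
- screwdriver: loose screwdriver lying on the table
- tape_roll: loose cardboard ring, 90 mm across, 25 mm high, lying flat, origin at the centre of its underside
- wrench: loose wrench lying on the table
There are look-alikes about, which are no part of the job. What is shaped like the magnet_1 but green, red or white is not meant.

How it is judged (in metres and radians):
On the way, in this order (a step that is already met when the one before it is completed fails the run):
1. the tool points straight down at the sleeveless magnet, just above it, and dwells there (horizontal distance between the grasp point and bare_top below 0.025 m and z of the grasp point in the frame of bare_top between 0.015 and 0.08 m and angle between the grasp point's own z axis and vertical above 2.6 rad), for 1.5 s.
2. the wide button is pressed down (value of joint wide_button above 0.0045 m), for 0.05 s.
At the end, for the whole second after the job is handed in: after the dwell of at least 1.5 s and then the press, both buttons are up again (within 2 mm), every magnet is at rest within 8 mm of where it started and the other things within 20 mm (value of joint each of wide_button, narrow_button below 0.002 m and distance of each of magnet_bare, magnet_1, magnet_2, magnet_3, magnet_4 from where it was at the start of the episode below 0.008 m and distance of each of spare_sleeve, basket, glue_bottle, screwdriver, tape_roll, wrench from where it was at the start of the episode below 0.02 m and linear speed of each of magnet_bare, magnet_1, magnet_2, magnet_3, magnet_4 below 0.02 m/s); the robot touches nothing.
It fails at once if a magnet is touched by the robot ((contact force between magnet_bare and the fingers above 0.3 N or contact force between magnet_bare and the arm above 0.3 N) or (contact force between magnet_1 and the fingers above 0.3 N or contact force between magnet_1 and the arm above 0.3 N) or (contact force between magnet_2 and the fingers above 0.3 N or contact force between magnet_2 and the arm above 0.3 N) or (contact force between magnet_3 and the fingers above 0.3 N or contact force between magnet_3 and the arm above 0.3 N) or (contact force between magnet_4 and the fingers above 0.3 N or contact force between magnet_4 and the arm above 0.3 N)).
It fails at once if the tool dips down over a magnet that has its sleeve (within 20 mm sideways, tool point less than 50 mm above the sleeve) ((horizontal distance between the grasp point and magnet_1_top below 0.02 m and z of the grasp point in the frame of magnet_1_top below 0.05 m) or (horizontal distance between the grasp point and magnet_2_top below 0.02 m and z of the grasp point in the frame of magnet_2_top below 0.05 m) or (horizontal distance between the grasp point and magnet_3_top below 0.02 m and z of the grasp point in the frame of magnet_3_top below 0.05 m) or (horizontal distance between the grasp point and magnet_4_top below 0.02 m and z of the grasp point in the frame of magnet_4_top below 0.05 m)).
It fails at once if the narrow button is pressed (value of joint narrow_button above 0.003 m).
It fails at once if a bystander is moved by more than 20 mm, or a magnet by more than 8 mm (distance of any of spare_sleeve, basket, glue_bottle, screwdriver, tape_roll, wrench from where it was at the start of the episode above 0.02 m or distance of any of magnet_bare, magnet_1, magnet_2, magnet_3, magnet_4 from where it was at the start of the episode above 0.008 m).
It also fails if it takes over 42 s, if anything falls off the work surface, if the arm or the gripper's body presses on something with over 40 N, if the wrist force passes 120 N, or if a joint passes its speed limit or range.

## Robot

A 6-joint arm with a two-finger parallel gripper is mounted at the origin on the work surface. World frame = base frame: x ahead of the robot, y to its left, z up, the work surface at z = 0. Lengths are in m, angles in degrees, forces in N, time in s.
With the tool pointing down it reaches from about 0.325 to 0.775 m from the base axis. Payload 5.5 kg.
Tool frame: the origin (TCP) lies between the finger pads, 19 mm behind the fingertips; this is the grasp point; z points along the fingers, y is the line along which they close (so a half turn about z gives the same grasp; the last joint's range is limited). The gripper opens to 85 mm and grips with 20 to 120 N. Pads are 22 mm wide; open, the fingers measure 114 mm over their backs; the gripper's body (76 mm by 85 mm) begins 54 mm behind the grasp point. The pads swing forward as they close: fully open they stand 13 mm farther back than shut.
Start: joints at [-72.634, 5.22, 70.514, -0, 104.267, -3.249], TCP at [0.211, -0.562, 0.25] pointing down, gripper open.
Joint ranges: [-164.24, 164.24], [-49.07, 125.15], [9.68, 141.18], [-86.29, 266.29], [3.28, 154.24], [-151.56, 151.56]. Speed limits (degrees/s): [147.25, 147.25, 172.46, 180, 180, 180].

## Interface

Orientations are given as a 3x3 rotation matrix whose columns are the frame's x, y, z axes.
In Python, from rig import sensors, vision, hand_in gives the robot as it stands.
- The arm moves only by the tool servo_tool, never from a script. Its argument "plan" is a list of rows, each an object of numbers: "dx", "dy", "dz": the shift along the tool's x, y, z in m; "rx", "ry", "rz": the turn, a rotation vector about the tool's x, y, z in degrees; "claw": the closure, from -1 (fully open) to 1 (shut). In form: [{"dx": .., "dy": .., "dz": .., "rx": .., "ry": .., "rz": .., "claw": ..}, ...]. A call has 1 to 20 rows; each row shifts and turns the commanded pose from where the row before left it, along the tool's axes as they then stand; what a row does not reach is not made up. A row lasts 1/10 s, in which the tool goes at most 50 mm and 8.59 degrees, less where a joint would pass 70% of its speed; a pose out of reach is approached as far as the arm can. A call with a gripper value outside its range is refused whole. The fingers move at their own pace and stop on an object; "newtons" is the grip in N (left out, the last holds). Time passes only in rows, so rows that do not move let the fingers close. It gives the time, the measured TCP pose, the force, the opening and the grip force at its end, in the units of the state.
- sensors.observe(): the state, without advancing time (a new reading comes with each control period).
- vision.snapshot(name): name is "side" or "top"; returns the picture (400x640x3 uint8, red, green, blue); there is no depth.
- vision.calibration(name): a dict with "fx", "fy", "cx", "cy" (pixels), "extrinsics" (4x4, takes a point from world to camera coordinates). Camera axes: x right, y up, looking along -z (the intrinsics and any distortion apply to the point x, -y, -z); pixel columns grow to the right and rows downward; lengths in m; the calibration is good to about 2 mm. A picture is of the moment at which its call begins. calibration takes no time and is no camera call.
- hand_in(): hands the job in; it is judged then, once.
The state is a dict: "clock": time; "joint_pos": joint angles; "dq": joint speeds; "tau": joint torques, N m; "ee_pos": TCP position; "ee_rot": TCP orientation; "wrist_force": force on the tool from outside, world axes, zero at the start; "moment": the same for the moment, N m; "grip_width": finger opening in m; "grasp_force": force on a finger pad.
Only numpy, scipy, OpenCV 4.12 (cv2) and the standard library are available. Lean on these libraries where they do the work, as an engineer would, in place of code of your own. Each camera call takes 0.05 s, during which the arm holds its last target. There are 200 camera calls.

## Working session

There is one attempt and no reset: what is moved stays moved. The work goes in short steps, Python scripts to look and compute and a tool call to move; the robot and the scene stay as the last step left them, time stands still between calls to the robot, and variables do not carry over. Pictures are saved under pics/ and viewed, at most 10 in all, crops included, and the job is handed in when it is done.

Besides the shell and the picture viewer there is one more tool, called as name(argument=value, ...), one argument or row to a line, values as JSON. servo_tool: Moves the arm, as the interface text tells. Its arguments: {"type":"object","properties":{"plan":{"type":"array","items":{"type":"object","properties":{"dx":{"type":"number"},"dy":{"type":"number"},"dz":{"type":"number"},"rx":{"type":"number"},"ry":{"type":"number"},"rz":{"type":"number"},"claw":{"type":"number"}}}},"newtons":{"type":"number"}},"required":["plan"]}

```bash
mkdir -p pics
cat > h.py <<'E'
import numpy as np, cv2
from rig import sensors, vision
def ray(n,u,v):
    c=vision.calibration(n);E=np.array(c["extrinsics"]);R=E[:3,:3];t=E[:3,3]
    d=R.T@np.array([(u-c["cx"])/c["fx"],-(v-c["cy"])/c["fy"],-1]);return -R.T@t,d
def onz(n,u,v,z):
    o,d=ray(n,u,v);return o+d*(z-o[2])/d[2]
def tri(a,b):
    (o,d),(p,e)=ray(*a),ray(*b);s=np.linalg.lstsq(np.c_[d,-e],p-o,rcond=None)[0]
    x,y=o+d*s[0],p+e*s[1];return (x+y)/2,np.linalg.norm(x-y)
def proj(n,P):
    c=vision.calibration(n);q=np.array(c["extrinsics"])@np.r_[P,1]
    return c["cx"]-c["fx"]*q[0]/q[2],c["cy"]+c["fy"]*q[1]/q[2]
E
python3 - <<'E'
from h import *
for n in("top","side"):
    cv2.imwrite(f"pics/{n}.png",vision.snapshot(n)[:,:,::-1]);c=vision.calibration(n);print(c);print(ray(n,320,200))
s=sensors.observe();print(s["clock"],s["ee_pos"],s["ee_rot"])
E
```

```text
{'fx': 370.20418417524434, 'fy': 370.20418417524434, 'cx': 318.58538969526745, 'cy': 191.89407787788025, 'extrinsics': array([[-0.00720812, -0.99988885, -0.0130511 , -0.00426047],
       [ 0.998681  , -0.00786169,  0.05073915, -0.55272041],
       [-0.05083611, -0.01266815,  0.99862666, -1.20418851],
       [ 0.        ,  0.        ,  0.        ,  1.        ]])}
(array([ 0.4907444 , -0.02386015,  1.23052371]), array([ 0.02894163,  0.00901955, -0.99978751]))
{'fx': 500.5142597913751, 'fy': 500.5142597913751, 'cx': 325.0313739813004, 'cy': 198.28167906935715, 'extrinsics': array([[ 0.93281402, -0.36023557,  0.00939868, -0.51753399],
       [ 0.18688817,  0.50590924,  0.84209777, -0.16882444],
       [-0.30810845, -0.7837641 ,  0.539243  , -1.33079036],
       [ 0.        ,  0.        ,  0.        ,  1.        ]])}
(array([ 0.1042865 , -1.14405003,  0.8646502 ]), array([ 0.29808981,  0.7856485 , -0.54222849]))
0.1 [ 0.21115087 -0.56138381  0.24893274] [[ 9.35991930e-01  3.52021021e-01 -5.55217945e-04]
 [ 3.52021449e-01 -9.35990376e-01  1.70770529e-03]
 [ 8.14695064e-05 -1.79384700e-03 -9.99998388e-01]]
```

View pics/top.png

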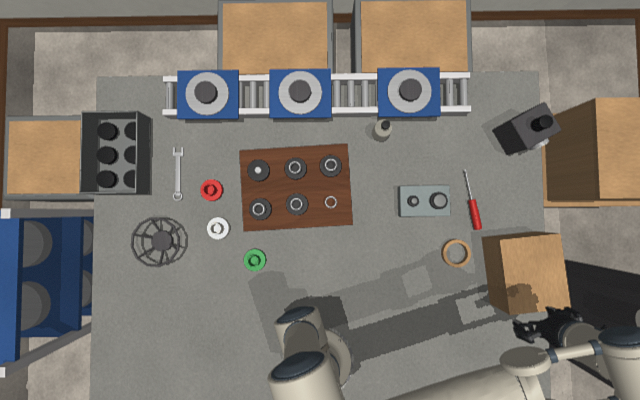

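View pics/side.png

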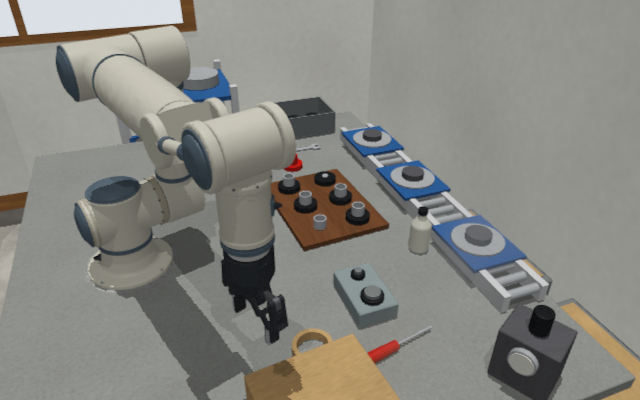

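Top view, candidates on the board:
- Bare-looking disc with a small bright stub at (258,170).
- Sleeved magnets at (294,168), (331,165), (260,209) and (296,204).
- Spare sleeve alone at (331,202).
- Coloured look-alikes: red (211,190), white (217,228), green (254,260).
- The box at the left (105,150) also holds black pieces.

I choose (258,170), which is (325,178) in the side view. The wide button is at (438,201) top and (373,295) side. The narrow one is at (414,201) top and (358,272) side. Next I check this in a crop and measure.

Run:
```python
from h import *
T=cv2.imread("pics/top.png");S=cv2.imread("pics/side.png")
cr=lambda I,u,v,w=30:cv2.resize(I[v-w:v+w,u-w:u+w],(380,280) if 0 else (280,280),interpolation=cv2.INTER_NEAREST)
cv2.imwrite("pics/crop.png",np.vstack([np.hstack([cr(T,258,170),cr(T,425,201)]),np.hstack([cr(S,325,178),cr(S,365,285)])]))
def blob(I,u,v,w,f):
    p=I[v-w:v+w+1,u-w:u+w+1].astype(int).mean(2);n,l,st,c=cv2.connectedComponentsWithStats(f(p).astype(np.uint8))
    for k in range(1,n):
        if st[k,4]>6: print((u,v),st[k]+[u-w,v-w,0,0,0],c[k]+[u-w,v-w])
print("stub");blob(T,258,170,9,lambda p:p>120);blob(S,325,178,9,lambda p:p>90)
print("disc");blob(T,258,170,16,lambda p:p<48);blob(S,325,178,15,lambda p:p<40)
print("stub tri",tri(("top",258,170),("side",325,177)))
print("wide tri",tri(("top",438,201),("side",373,293)),"narrow",tri(("top",414,201),("side",358,271)))
```

```text
stub
(258, 170) [255 167   6   7  33] [257.51515152 169.60606061]
(325, 178) [316 169  19   4  42] [322.95238095 169.78571429]
(325, 178) [322 173   6   5  22] [324.59090909 174.81818182]
disc
(258, 170) [262 166   8  15  22] [267.13636364 174.18181818]
(325, 178) [315 172  20  15 220] [324.49090909 179.14545455]
(325, 178) [330 190   4   4  10] [332. 192.]
stub tri (array([0.62575838, 0.18787452, 0.03217124]), np.float64(0.002183571193287739))
wide tri (array([ 0.52106281, -0.38684855,  0.05687752]), np.float64(0.005039547257902581)) narrow (array([ 0.51980402, -0.30946599,  0.06129496]), np.float64(0.0013039118539332078))
```

View pics/crop.png

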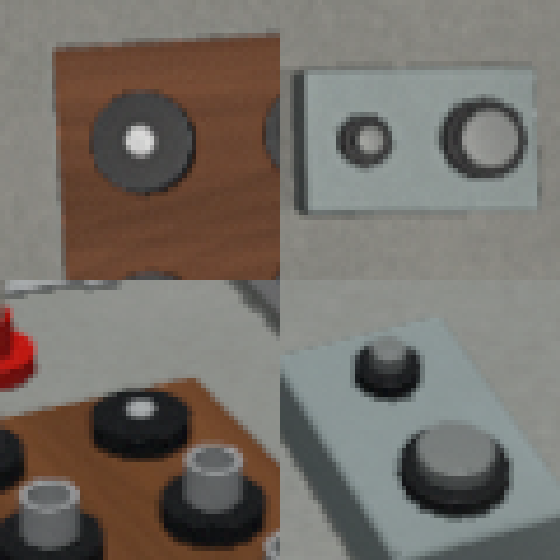

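The crop confirms it: a disc with only a bright stub at (257.5,169.6) top and (324.6,174.8) side. The wide cap's centre is at about (440,200.3) top and (372.3,290.5) side, and the narrow cap's at (414,200.5) top and (358,270) side.

Run:
```python
from h import *
r=sensors.observe();P=np.array(r["ee_pos"]);R=np.array(r["ee_rot"])
s=tri(("top",257.5,169.6),("side",324.6,174.8));w=tri(("top",440,200.3),("side",372.3,290.5));n=tri(("top",414,200.5),("side",358,270))
for k,a in(("stub",s),("wide",w),("narrow",n)):print(k,a,"r",np.hypot(*a[0][:2]))
print("sep",np.linalg.norm(w[0][:2]-n[0][:2]))
print("stub z=.04",onz("top",257.5,169.6,.04),onz("side",324.6,174.8,.04))
for z in(.055,.06,.065):print("wide",z,onz("top",440,200.3,z),onz("side",372.3,290.5,z))
b=s[0];print("to stub +z .2: tool",R.T@(np.r_[b[:2],.25]-P),"yaw",np.degrees(np.arctan2(b[1],b[0])))
```

```text
stub (array([0.62534555, 0.18831886, 0.04043178]), np.float64(0.0004816606859650026)) r 0.6530857879206009
wide (array([ 0.52051963, -0.38894021,  0.06697829]), np.float64(0.00025525903881101373)) r 0.6497808642079618
narrow (array([ 0.52073127, -0.30868721,  0.063624  ]), np.float64(4.197072303428795e-05)) r 0.6053501857440757
sep 0.0802532847610274
stub z=.04 [0.62516679 0.18847566 0.04      ] [0.62585184 0.1889528  0.04      ]
wide 0.055 [ 0.52094546 -0.39275091  0.055     ] [ 0.52664132 -0.37757094  0.055     ]
wide 0.06 [ 0.520817   -0.39118186  0.06      ] [ 0.52403307 -0.38230433  0.06      ]
wide 0.065 [ 0.52068854 -0.38961282  0.065     ] [ 0.52142481 -0.38703773  0.065     ]
to stub +z .2: tool [ 6.51594378e-01 -5.55911168e-01 -1.69567826e-05] yaw 16.75934294274772
```

servo_tool(
  plan=[
    {"dx": 0.034, "dy": -0.029, "claw": 1},
    {"dx": 0.034, "dy": -0.029, "claw": 1},
    {"dx": 0.034, "dy": -0.029, "claw": 1},
    {"dx": 0.034, "dy": -0.029, "claw": 1},
    {"dx": 0.034, "dy": -0.029, "claw": 1},
    {"dx": 0.034, "dy": -0.029, "claw": 1},
    {"dx": 0.034, "dy": -0.029, "claw": 1},
    {"dx": 0.034, "dy": -0.029, "claw": 1},
    {"dx": 0.034, "dy": -0.029, "claw": 1},
    {"dx": 0.034, "dy": -0.029, "claw": 1},
    {"dx": 0.034, "dy": -0.029, "claw": 1},
    {"dx": 0.034, "dy": -0.029, "claw": 1},
    {"dx": 0.034, "dy": -0.029, "claw": 1},
    {"dx": 0.034, "dy": -0.029, "claw": 1},
    {"dx": 0.034, "dy": -0.029, "claw": 1},
    {"dx": 0.034, "dy": -0.029, "claw": 1},
    {"dx": 0.034, "dy": -0.029, "claw": 1},
    {"dx": 0.034, "dy": -0.029, "claw": 1},
    {"dx": 0.034, "dy": -0.029, "claw": 1},
    {"claw": 1},
  ],
)

```text
invalid input at $.plan[0]: expected keys dx, dy, dz, rx, ry, rz, claw
```

servo_tool(
  plan=[
    {"dx": 0.034, "dy": -0.029, "dz": 0, "rx": 0, "ry": 0, "rz": 0, "claw": 1},
    {"dx": 0.034, "dy": -0.029, "dz": 0, "rx": 0, "ry": 0, "rz": 0, "claw": 1},
    {"dx": 0.034, "dy": -0.029, "dz": 0, "rx": 0, "ry": 0, "rz": 0, "claw": 1},
    {"dx": 0.034, "dy": -0.029, "dz": 0, "rx": 0, "ry": 0, "rz": 0, "claw": 1},
    {"dx": 0.034, "dy": -0.029, "dz": 0, "rx": 0, "ry": 0, "rz": 0, "claw": 1},
    {"dx": 0.034, "dy": -0.029, "dz": 0, "rx": 0, "ry": 0, "rz": 0, "claw": 1},
    {"dx": 0.034, "dy": -0.029, "dz": 0, "rx": 0, "ry": 0, "rz": 0, "claw": 1},
    {"dx": 0.034, "dy": -0.029, "dz": 0, "rx": 0, "ry": 0, "rz": 0, "claw": 1},
    {"dx": 0.034, "dy": -0.029, "dz": 0, "rx": 0, "ry": 0, "rz": 0, "claw": 1},
    {"dx": 0.034, "dy": -0.029, "dz": 0, "rx": 0, "ry": 0, "rz": 0, "claw": 1},
    {"dx": 0.034, "dy": -0.029, "dz": 0, "rx": 0, "ry": 0, "rz": 0, "claw": 1},
    {"dx": 0.034, "dy": -0.029, "dz": 0, "rx": 0, "ry": 0, "rz": 0, "claw": 1},
    {"dx": 0.034, "dy": -0.029, "dz": 0, "rx": 0, "ry": 0, "rz": 0, "claw": 1},
    {"dx": 0.034, "dy": -0.029, "dz": 0, "rx": 0, "ry": 0, "rz": 0, "claw": 1},
    {"dx": 0.034, "dy": -0.029, "dz": 0, "rx": 0, "ry": 0, "rz": 0, "claw": 1},
    {"dx": 0.034, "dy": -0.029, "dz": 0, "rx": 0, "ry": 0, "rz": 0, "claw": 1},
    {"dx": 0.034, "dy": -0.029, "dz": 0, "rx": 0, "ry": 0, "rz": 0, "claw": 1},
    {"dx": 0.034, "dy": -0.029, "dz": 0, "rx": 0, "ry": 0, "rz": 0, "claw": 1},
    {"dx": 0.034, "dy": -0.029, "dz": 0, "rx": 0, "ry": 0, "rz": 0, "claw": 1},
    {"dx": 0, "dy": 0, "dz": 0, "rx": 0, "ry": 0, "rz": 0, "claw": 1},
  ],
)

```text
clock: 2.1
ee_pos: [0.6226, 0.1863, 0.2458]
ee_rot: [[0.934, 0.357, -0.005], [0.357, -0.934, 0.0], [-0.005, -0.002, -1.0]]
wrist_force: [0.1, -0.1, -0.7]
grip_width: -0.0
grasp_force: 0.0
```

```bash
cat > d.py <<'E'
from h import *
import sys
r=sensors.observe();P=np.array(r["ee_pos"]);R=np.array(r["ee_rot"])
print(r["clock"],P,R[:,2],"grip",r["grip_width"],"F",r["wrist_force"],"tool d",R.T@(np.array([float(a) for a in sys.argv[1:4]])-P))
E
python3 d.py .6253 .1885 .085
```

```text
2.1 [0.62264318 0.18629151 0.24582945] [-5.16290188e-03  4.75637959e-04 -9.99986559e-01] grip -8.026476583896284e-07 F [ 0.08471306 -0.05245983 -0.74517981] tool d [ 0.00401828 -0.00074764  0.16081462]
```

servo_tool(
  plan=[
    {"dx": 0.004, "dy": -0.001, "dz": 0.02, "rx": 0, "ry": 0, "rz": 0, "claw": 1},
    {"dx": 0, "dy": 0, "dz": 0.02, "rx": 0, "ry": 0, "rz": 0, "claw": 1},
    {"dx": 0, "dy": 0, "dz": 0.02, "rx": 0, "ry": 0, "rz": 0, "claw": 1},
    {"dx": 0, "dy": 0, "dz": 0.02, "rx": 0, "ry": 0, "rz": 0, "claw": 1},
    {"dx": 0, "dy": 0, "dz": 0.02, "rx": 0, "ry": 0, "rz": 0, "claw": 1},
    {"dx": 0, "dy": 0, "dz": 0.02, "rx": 0, "ry": 0, "rz": 0, "claw": 1},
    {"dx": 0, "dy": 0, "dz": 0.02, "rx": 0, "ry": 0, "rz": 0, "claw": 1},
    {"dx": 0, "dy": 0, "dz": 0.016, "rx": 0, "ry": 0, "rz": 0, "claw": 1},
    {"dx": 0, "dy": 0, "dz": 0, "rx": 0, "ry": 0, "rz": 0, "claw": 1},
    {"dx": 0, "dy": 0, "dz": 0, "rx": 0, "ry": 0, "rz": 0, "claw": 1},
  ],
)

```text
clock: 3.1
ee_pos: [0.6252, 0.1837, 0.0941]
ee_rot: [[0.936, 0.352, -0.0], [0.352, -0.936, -0.0], [-0.0, 0.0, -1.0]]
wrist_force: [0.4, 0.1, 1.0]
grip_width: 0.0
grasp_force: 0.0
```

```bash
python3 d.py .6253 .1885 .085; python3 -c "
from h import *
a=vision.snapshot('side')[:,:,::-1];b=vision.snapshot('top')[:,:,::-1]
f=lambda I,u,v:cv2.resize(I[v-60:v+60,u-60:u+60],(400,400))
cv2.imwrite('pics/dwell.png',np.hstack([f(a,325,170),f(b,258,170)]))"
```

```text
3.1 [0.6251938  0.1836526  0.09408375] [-4.25494553e-04 -1.85332588e-04 -9.99999892e-01] grip 4.4351580053463614e-06 F [0.40622014 0.06458393 0.9987442 ] tool d [ 0.00180946 -0.00450017  0.00908281]
```

View pics/dwell.png

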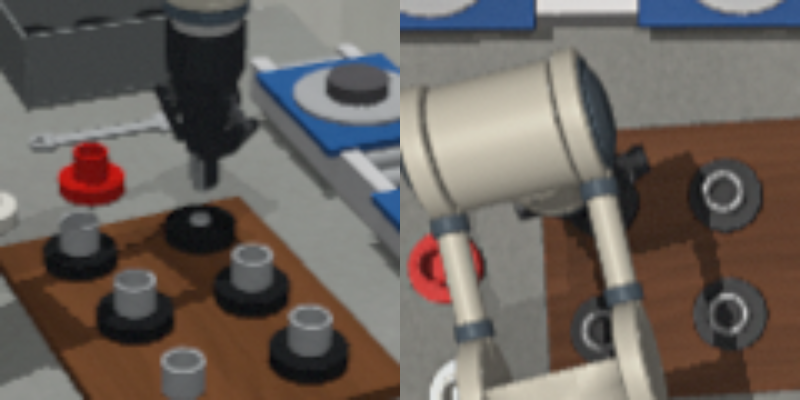

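The side crop shows the shut fingertips at (203,185), directly above the stub at (202,217), with nothing touching. I trim slightly and dwell.

servo_tool(
  plan=[
    {"dx": 0.002, "dy": -0.004, "dz": 0.006, "rx": 0, "ry": 0, "rz": 0, "claw": 1},
    {"dx": 0, "dy": 0, "dz": 0, "rx": 0, "ry": 0, "rz": 0, "claw": 1},
    {"dx": 0, "dy": 0, "dz": 0, "rx": 0, "ry": 0, "rz": 0, "claw": 1},
    {"dx": 0, "dy": 0, "dz": 0, "rx": 0, "ry": 0, "rz": 0, "claw": 1},
    {"dx": 0, "dy": 0, "dz": 0, "rx": 0, "ry": 0, "rz": 0, "claw": 1},
    {"dx": 0, "dy": 0, "dz": 0, "rx": 0, "ry": 0, "rz": 0, "claw": 1},
    {"dx": 0, "dy": 0, "dz": 0, "rx": 0, "ry": 0, "rz": 0, "claw": 1},
    {"dx": 0, "dy": 0, "dz": 0, "rx": 0, "ry": 0, "rz": 0, "claw": 1},
    {"dx": 0, "dy": 0, "dz": 0, "rx": 0, "ry": 0, "rz": 0, "claw": 1},
    {"dx": 0, "dy": 0, "dz": 0, "rx": 0, "ry": 0, "rz": 0, "claw": 1},
    {"dx": 0, "dy": 0, "dz": 0, "rx": 0, "ry": 0, "rz": 0, "claw": 1},
    {"dx": 0, "dy": 0, "dz": 0, "rx": 0, "ry": 0, "rz": 0, "claw": 1},
    {"dx": 0, "dy": 0, "dz": 0, "rx": 0, "ry": 0, "rz": 0, "claw": 1},
    {"dx": 0, "dy": 0, "dz": 0, "rx": 0, "ry": 0, "rz": 0, "claw": 1},
    {"dx": 0, "dy": 0, "dz": 0, "rx": 0, "ry": 0, "rz": 0, "claw": 1},
    {"dx": 0, "dy": 0, "dz": 0, "rx": 0, "ry": 0, "rz": 0, "claw": 1},
    {"dx": 0, "dy": 0, "dz": 0, "rx": 0, "ry": 0, "rz": 0, "claw": 1},
    {"dx": 0, "dy": 0, "dz": 0, "rx": 0, "ry": 0, "rz": 0, "claw": 1},
    {"dx": 0, "dy": 0, "dz": 0, "rx": 0, "ry": 0, "rz": 0, "claw": 1},
    {"dx": 0, "dy": 0, "dz": 0, "rx": 0, "ry": 0, "rz": 0, "claw": 1},
  ],
)

```text
clock: 5.2
ee_pos: [0.6257, 0.1884, 0.088]
ee_rot: [[0.936, 0.352, 0.0], [0.352, -0.936, 0.0], [0.0, -0.0, -1.0]]
wrist_force: [0.4, -0.2, -0.3]
grip_width: -0.0002
grasp_force: 0.0
```

servo_tool(
  plan=[
    {"dx": 0, "dy": 0, "dz": 0, "rx": 0, "ry": 0, "rz": 0, "claw": 1},
    {"dx": 0, "dy": 0, "dz": 0, "rx": 0, "ry": 0, "rz": 0, "claw": 1},
    {"dx": 0, "dy": 0, "dz": 0, "rx": 0, "ry": 0, "rz": 0, "claw": 1},
    {"dx": 0, "dy": 0, "dz": 0, "rx": 0, "ry": 0, "rz": 0, "claw": 1},
    {"dx": 0, "dy": 0, "dz": 0, "rx": 0, "ry": 0, "rz": 0, "claw": 1},
    {"dx": 0, "dy": 0, "dz": -0.03, "rx": 0, "ry": 0, "rz": 0, "claw": 1},
    {"dx": 0, "dy": 0, "dz": -0.04, "rx": 0, "ry": 0, "rz": 0, "claw": 1},
    {"dx": 0, "dy": 0, "dz": -0.04, "rx": 0, "ry": 0, "rz": 0, "claw": 1},
    {"dx": 0, "dy": 0, "dz": -0.03, "rx": 0, "ry": 0, "rz": 0, "claw": 1},
    {"dx": 0, "dy": 0, "dz": 0, "rx": 0, "ry": 0, "rz": 0, "claw": 1},
  ],
)

```text
clock: 6.2
ee_pos: [0.6273, 0.1888, 0.2352]
ee_rot: [[0.936, 0.352, 0.01], [0.352, -0.936, 0.003], [0.011, 0.001, -1.0]]
wrist_force: [-0.1, 0.2, 0.8]
grip_width: 0.0002
grasp_force: 0.0
```

```bash
python3 d.py .5206 -.389 .23
```

```text
6.2 [0.62730759 0.18876666 0.23521648] [ 0.01036682  0.00258306 -0.99994293] grip 0.00017415178086394668 F [-0.09569529  0.22120341  0.83361131] tool d [-0.30333643  0.50319797  0.00261756]
```

servo_tool(
  plan=[
    {"dx": -0.02, "dy": 0.0335, "dz": 0, "rx": 0, "ry": 0, "rz": 0, "claw": 1},
    {"dx": -0.02, "dy": 0.0335, "dz": 0, "rx": 0, "ry": 0, "rz": 0, "claw": 1},
    {"dx": -0.02, "dy": 0.0335, "dz": 0, "rx": 0, "ry": 0, "rz": 0, "claw": 1},
    {"dx": -0.02, "dy": 0.0335, "dz": 0, "rx": 0, "ry": 0, "rz": 0, "claw": 1},
    {"dx": -0.02, "dy": 0.0335, "dz": 0, "rx": 0, "ry": 0, "rz": 0, "claw": 1},
    {"dx": -0.02, "dy": 0.0335, "dz": 0, "rx": 0, "ry": 0, "rz": 0, "claw": 1},
    {"dx": -0.02, "dy": 0.0335, "dz": 0, "rx": 0, "ry": 0, "rz": 0, "claw": 1},
    {"dx": -0.02, "dy": 0.0335, "dz": 0, "rx": 0, "ry": 0, "rz": 0, "claw": 1},
    {"dx": -0.02, "dy": 0.0335, "dz": 0, "rx": 0, "ry": 0, "rz": 0, "claw": 1},
    {"dx": -0.02, "dy": 0.0335, "dz": 0, "rx": 0, "ry": 0, "rz": 0, "claw": 1},
    {"dx": -0.02, "dy": 0.0335, "dz": 0, "rx": 0, "ry": 0, "rz": 0, "claw": 1},
    {"dx": -0.02, "dy": 0.0335, "dz": 0, "rx": 0, "ry": 0, "rz": 0, "claw": 1},
    {"dx": -0.02, "dy": 0.0335, "dz": 0, "rx": 0, "ry": 0, "rz": 0, "claw": 1},
    {"dx": -0.02, "dy": 0.0335, "dz": 0, "rx": 0, "ry": 0, "rz": 0, "claw": 1},
    {"dx": -0.02, "dy": 0.0335, "dz": 0, "rx": 0, "ry": 0, "rz": 0, "claw": 1},
    {"dx": 0, "dy": 0, "dz": 0, "rx": 0, "ry": 0, "rz": 0, "claw": 1},
    {"dx": 0, "dy": 0, "dz": 0, "rx": 0, "ry": 0, "rz": 0, "claw": 1},
    {"dx": 0, "dy": 0, "dz": 0, "rx": 0, "ry": 0, "rz": 0, "claw": 1},
    {"dx": 0, "dy": 0, "dz": 0, "rx": 0, "ry": 0, "rz": 0, "claw": 1},
  ],
)

```text
clock: 8.1
ee_pos: [0.5224, -0.3864, 0.2281]
ee_rot: [[0.935, 0.354, 0.0], [0.354, -0.935, 0.0], [0.0, -0.0, -1.0]]
wrist_force: [0.4, 0.3, -0.5]
grip_width: 0.0004
grasp_force: 0.0
```

```bash
python3 d.py .5206 -.389 .095
```

```text
8.1 [ 0.52237249 -0.38635697  0.22807661] [ 2.14891536e-04  1.73265374e-04 -9.99999962e-01] grip 0.00037956110771696875 F [ 0.38002387  0.34063475 -0.50099318] tool d [-0.00262749  0.00185694  0.13307577]
```

servo_tool(
  plan=[
    {"dx": -0.003, "dy": 0.002, "dz": 0.02, "rx": 0, "ry": 0, "rz": 0, "claw": 1},
    {"dx": 0, "dy": 0, "dz": 0.025, "rx": 0, "ry": 0, "rz": 0, "claw": 1},
    {"dx": 0, "dy": 0, "dz": 0.025, "rx": 0, "ry": 0, "rz": 0, "claw": 1},
    {"dx": 0, "dy": 0, "dz": 0.025, "rx": 0, "ry": 0, "rz": 0, "claw": 1},
    {"dx": 0, "dy": 0, "dz": 0.02, "rx": 0, "ry": 0, "rz": 0, "claw": 1},
    {"dx": 0, "dy": 0, "dz": 0.015, "rx": 0, "ry": 0, "rz": 0, "claw": 1},
    {"dx": 0, "dy": 0, "dz": 0, "rx": 0, "ry": 0, "rz": 0, "claw": 1},
    {"dx": 0, "dy": 0, "dz": 0, "rx": 0, "ry": 0, "rz": 0, "claw": 1},
    {"dx": 0, "dy": 0, "dz": 0, "rx": 0, "ry": 0, "rz": 0, "claw": 1},
  ],
)

```text
clock: 9.0
ee_pos: [0.5205, -0.3908, 0.1]
ee_rot: [[0.936, 0.352, 0.002], [0.352, -0.936, -0.002], [0.001, 0.002, -1.0]]
wrist_force: [-0.8, -0.6, 0.7]
grip_width: -0.0002
grasp_force: 0.0
```

```bash
python3 d.py .5206 -.389 .085; python3 -c "
from h import *
a=vision.snapshot('side')[:,:,::-1]
cv2.imwrite('pics/press.png',cv2.resize(a[220:340,305:425],(480,480)))"
```

```text
9.0 [ 0.52050875 -0.39084745  0.09995703] [ 0.00221637 -0.0018349  -0.99999586] grip -0.0001815648007606645 F [-0.7918684  -0.60196408  0.67590685] tool d [ 0.00071501 -0.00173418  0.01495378]
```

View pics/press.png

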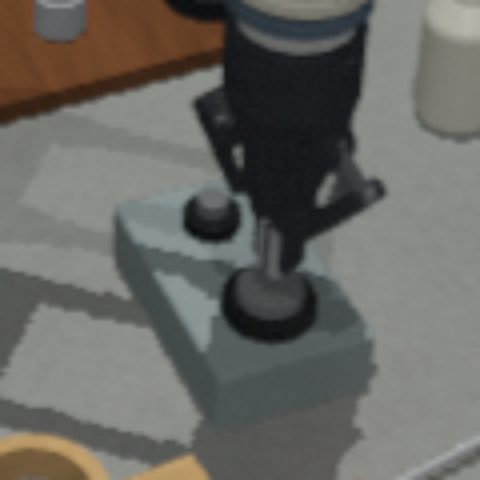

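The fingertips at (268,275) are above the wide cap's centre at (270,292), well clear of the narrow button at (212,210). I press slowly.

servo_tool(
  plan=[
    {"dx": 0, "dy": -0.001, "dz": 0.004, "rx": 0, "ry": 0, "rz": 0, "claw": 1},
    {"dx": 0, "dy": 0, "dz": 0.004, "rx": 0, "ry": 0, "rz": 0, "claw": 1},
    {"dx": 0, "dy": 0, "dz": 0.003, "rx": 0, "ry": 0, "rz": 0, "claw": 1},
    {"dx": 0, "dy": 0, "dz": 0.002, "rx": 0, "ry": 0, "rz": 0, "claw": 1},
    {"dx": 0, "dy": 0, "dz": 0.002, "rx": 0, "ry": 0, "rz": 0, "claw": 1},
    {"dx": 0, "dy": 0, "dz": 0.002, "rx": 0, "ry": 0, "rz": 0, "claw": 1},
    {"dx": 0, "dy": 0, "dz": 0.002, "rx": 0, "ry": 0, "rz": 0, "claw": 1},
    {"dx": 0, "dy": 0, "dz": 0, "rx": 0, "ry": 0, "rz": 0, "claw": 1},
    {"dx": 0, "dy": 0, "dz": 0, "rx": 0, "ry": 0, "rz": 0, "claw": 1},
  ],
)

```text
clock: 9.95
ee_pos: [0.5194, -0.3896, 0.0798]
ee_rot: [[0.936, 0.352, 0.0], [0.352, -0.936, -0.0], [0.0, 0.0, -1.0]]
wrist_force: [-2.4, 2.0, 5.5]
grip_width: 0.0001
grasp_force: 2.7
```

servo_tool(
  plan=[
    {"dx": 0, "dy": 0, "dz": 0.001, "rx": 0, "ry": 0, "rz": 0, "claw": 1},
    {"dx": 0, "dy": 0, "dz": 0.001, "rx": 0, "ry": 0, "rz": 0, "claw": 1},
    {"dx": 0, "dy": 0, "dz": 0, "rx": 0, "ry": 0, "rz": 0, "claw": 1},
    {"dx": 0, "dy": 0, "dz": 0, "rx": 0, "ry": 0, "rz": 0, "claw": 1},
  ],
)

```text
clock: 10.35
ee_pos: [0.5195, -0.3897, 0.0796]
ee_rot: [[0.936, 0.352, 0.001], [0.352, -0.936, -0.001], [0.001, 0.001, -1.0]]
wrist_force: [-5.5, 4.3, 12.4]
grip_width: 0.0003
grasp_force: 6.3
```

The force has risen to 12 N with no further motion, so the button is fully down. I release and lift.

servo_tool(
  plan=[
    {"dx": 0, "dy": 0, "dz": -0.005, "rx": 0, "ry": 0, "rz": 0, "claw": 1},
    {"dx": 0, "dy": 0, "dz": -0.01, "rx": 0, "ry": 0, "rz": 0, "claw": 1},
    {"dx": 0, "dy": 0, "dz": -0.03, "rx": 0, "ry": 0, "rz": 0, "claw": 1},
    {"dx": 0, "dy": 0, "dz": -0.04, "rx": 0, "ry": 0, "rz": 0, "claw": 1},
    {"dx": 0, "dy": 0, "dz": -0.04, "rx": 0, "ry": 0, "rz": 0, "claw": 1},
    {"dx": 0, "dy": 0, "dz": -0.02, "rx": 0, "ry": 0, "rz": 0, "claw": 1},
    {"dx": 0, "dy": 0, "dz": 0, "rx": 0, "ry": 0, "rz": 0, "claw": 1},
    {"dx": 0, "dy": 0, "dz": 0, "rx": 0, "ry": 0, "rz": 0, "claw": 1},
    {"dx": 0, "dy": 0, "dz": 0, "rx": 0, "ry": 0, "rz": 0, "claw": 1},
    {"dx": 0, "dy": 0, "dz": 0, "rx": 0, "ry": 0, "rz": 0, "claw": 1},
  ],
)

```text
clock: 11.35
ee_pos: [0.519, -0.3892, 0.2194]
ee_rot: [[0.936, 0.352, -0.003], [0.352, -0.936, 0.002], [-0.002, -0.003, -1.0]]
wrist_force: [0.8, 0.7, 1.1]
grip_width: 0.0003
grasp_force: 0.0
```

```bash
python3 -c "
from h import *
cv2.imwrite('pics/end.png',vision.snapshot('side')[:,:,::-1])"
```

```text
(no output)
```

View pics/end.png

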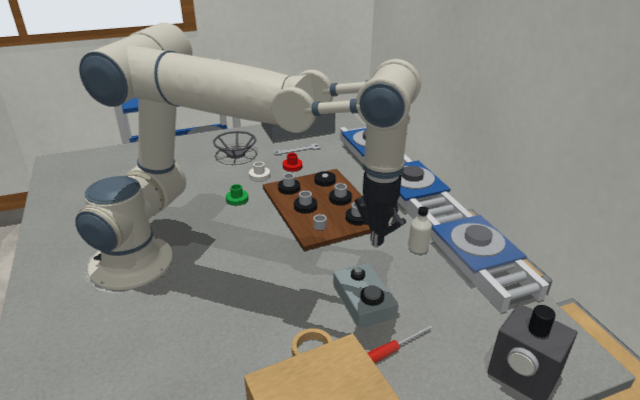

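The picture shows the arm clear, both buttons up at (358,272) and (373,294), and the magnets in view and the other things where they were.

```bash
python3 -c "
from rig import hand_in
print(hand_in())"
```

```text
the job is handed in; nothing more can be done
None
```

The arm held over the sleeveless magnet for over two seconds, then pressed the wide button fully down and let it come back up; nothing else appeared moved, and the job is handed in, though the hand-in returned no verdict.

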